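# Open the wax jar in the cam vise

### The arm

A 6-joint arm with a two-finger parallel gripper is mounted at the origin on the work surface. World frame = base frame: x ahead of the robot, y to its left, z up, the work surface at z = 0. Lengths are in m, angles in rad, forces in N, time in s.
With the tool pointing down it reaches from about 0.225 to 0.875 m from the base axis. Payload 3.4 kg.
Tool frame: the origin (TCP) lies at the very end of the fingers, on their centre line; the grasp point (between the pads) lies 19 mm behind it (arm.pinch_z is the distance from the TCP to the grasp point, in m); z points along the fingers, y is the direction in which the jaws open and shut (so a half turn about z gives the same grasp; the last joint's range is limited). The gripper opens to 85 mm and grips with 20 to 120 N. Pads are 22 mm wide; open, the fingers measure 114 mm over their backs; the gripper's body (76 mm by 85 mm) begins 54 mm behind the grasp point. The pads swing forward as they close: fully open they stand 13 mm farther back than shut.
Start: joints at [-1.319, 0.276, 1.505, -0, 1.361, -0.121], TCP at [0.209, -0.536, 0.196] pointing down, gripper open.
Joint ranges: [-2.89, 2.89], [-0.75, 2.08], [0.22, 2.7], [-1.18, 4.32], [0.11, 2.71], [-2.7, 2.7]. Speed limits (rad/s): [2.57, 2.57, 3.14, 3.14, 3.14, 3.14].

### API

Orientations are given as a unit quaternion [x, y, z, w].
In Python, from rig import arm, fingers, kin, get_image, close_job gives the robot as it stands. Calls block until the motion is done:
- arm.movep(position, orientation): joint-space move of the TCP to a pose.
- arm.servo_line(position, rotation=None, feed=0.15, stop_force=None): straight line of the TCP; rotation=None keeps the orientation; feed is the mean speed in m/s. With stop_force (N) it stops when the force on the tool has changed by that much, and returns True; else False.
- arm.movej(angles): joint-space move.
- fingers.gripper_to(opening, grip_force=None): finger opening in m; grip_force is the grip in N (None keeps the last); returns when the fingers have stopped.
- arm.wait(seconds).
- kin.inverse_kinematics(position, orientation): joint angles nearest the present ones, or None.
- get_image(name): name is "scene" or "top"; returns a dict with "pixels" (480x640x3 uint8, blue, green, red), "range_z" (480x640 float32, m along the optical axis (not along the pixel's ray), 0 where there is no reading), "camera_matrix" (3x3 intrinsics, pixels), "k1" (the pictures are not rectified: a ray, as slopes to the right and down, at radius r is drawn at 1 + k1 r^2 times it, then the intrinsics apply), "R" (3x3) and "t" (3): a world point X has camera coordinates R X + t. Camera axes: x right, y down, z forward; pixel columns grow to the right and rows downward; lengths in m; the calibration is good to about 2 mm. A picture is of the moment at which its call begins.
A pose or a line that the arm cannot do raises arm.Unreachable and nothing moves.
- close_job(): hands the job in, once; it reports no verdict.
Readings, each from a call of its own:
- arm.read_time_s(): time.
- arm.read_q(): joint angles.
- arm.read_qd(): joint speeds.
- arm.read_joint_efforts(): joint torques, N m.
- arm.read_eef_pos(): TCP position.
- arm.read_orientation(): TCP orientation.
- arm.read_wrist_force(): force on the tool from outside, world axes, zero at the start.
- arm.read_moment(): the same for the moment, N m.
- arm.read_width(): finger opening in m.
Only numpy, scipy, OpenCV 4.12 (cv2) and the standard library are available. Lean on these libraries where they do the work, as an engineer would, in place of code of your own. Each camera call takes 0.05 s, during which the arm holds its last target.

### The job

Swing the red-knobbed cam lever of the vise fully home so that the jaws hold the wax jar, then unscrew its tight black lid anticlockwise (an eighth to a fifth of a turn), stop turning when the threads let go, and lift the lid straight up. Finish while still holding the lid: level and over the jar, a finger's breadth (about 2 cm) clear of its mouth, with the jar still clamped and neither spun nor pulled up in the jaws. Leave the other things on the bench where they are.

Things in the scene. Friction and masses are not known exactly. Their poses are not given: they have to be found in the camera images.
- vise: cam-action machine vise, dark green-blue cast iron, bolted to the bench, 130 x 290 mm, bed 22 mm high, jaws 62 to 66 mm high. Origin on the bench under the middle of the jar's seat; +y points to the fixed jaw with its V-faced beech cheek, -y to the sliding jaw and the cam lever, z up. Only its x, y and yaw vary.
- jaw_pad: cork face (64 mm wide, 36 mm tall) of the sliding jaw, on the jar's -y side (vise frame). At the start it stands 2 to 6 mm off the jar; the cam pushes it along the vise's +y, and it presses the jar with about 25 to 30 N when the lever is home. Its origin is not on the face (it starts at the vise's origin and moves with the pad).
- cam_lever (a joint): angle of the cam lever about its upright pivot: near 0 (0 to 0.15) open as at the start, 1.4 fully home against its stop; it grows anticlockwise seen from above. Resists with about 0.3 to 0.5 N m (4 to 6 N at the knob), has no spring and stays where it is left.
- lever_knob (a point): centre of the red ball knob, 26 mm diameter, at the end of the cam lever, 70 mm above the bench; a 11 mm steel rod runs from it inwards and slightly down to the pivot. The ball moves on a level circle of 90 mm radius around lever_pivot.
- lever_pivot (a point): point on the lever's vertical pivot axis at the height of the knob's centre (70 mm). In the vise frame the direction from here to the knob is (215 degrees + lever angle) from the vise's +x, anticlockwise.
- jar: amber glass wax jar, 56 mm diameter, straight body 68 mm tall, then a 44 mm neck 15.5 mm tall with three short threads. Stands loose on the vise bed (22 mm above the bench) in the V. Origin at the middle of its underside, z up; unclamped it spins with the lid.
- jar_mouth (a point): centre of the jar's mouth, at the top of the neck, 83.5 mm above the jar's underside; its z axis points up.
- jar_mark (a point): white upright line on the side of the jar below the lid (28 mm off the axis, 56 mm above the jar's underside). The threads are clear when the lid's white mark stands right above it.
- lid_center (a point): centre, half-way up, of the black ribbed screw lid: 62 mm diameter, 22 mm tall, 0.05 kg, closed top. z up, x towards its white mark. Its yaw relative to jar is the thread angle: 0.17 to 0.55 rad at the start, growing anticlockwise (opening); the threads let go at 1.4 rad and the next ones block at 1.97, so turn to about 1.55.
- lid_rim (a point): centre of the lid's open lower rim, 11 mm below lid_center and about 14 mm below jar_mouth when the lid is on. The lid rises 2 mm evenly while it turns and springs up 2 mm more when the threads let go; the turning moment is 0.4 to 0.55 N m and then falls to nearly nothing. The vise's jaws end 25 mm below this rim.
- lid_mark (a point): white mark on the lid's side, 31 mm off its axis at half height; a white dot on the lid's top stands beside it.
- calipers: stainless outside calipers lying flat, 185 mm long, 86 mm wide, 6 mm thick; origin at the hinge disc. Bystander.
- bowl_blank: dark red jarrah bowl blank, 120 mm diameter, 56 mm tall; origin at the middle of its underside. Bystander.
- gouge: turning gouge lying flat, maple handle and steel blade, 440 mm long, 30 mm thick; origin on the bench below the ferrule. Bystander.
- oil_bottle: white plastic oil bottle with yellow cap, 60 mm diameter, 160 mm tall; origin at the middle of its underside. Bystander.
Things that resemble listed ones, but are neither listed nor needed, are in the scene too. Leave any green or turquoise look-alike of the jar alone.

How it is judged:
On the way, in this order (a step that is already met when the one before it is completed fails the run):
1. the cam lever is swung home and the pad presses the jar, the lid not yet turned (value of joint cam_lever above 1.2 rad and contact force between jaw_pad and jar above 12 N and x of lid_mark in the frame of jar above 0.0205 m and z of lid_rim in the frame of jar_mouth below -0.009 m), for 0.2 s.
2. the lid is turned until the threads are at their end, with the jar clamped and the lid still on (value of joint cam_lever above 1.2 rad and contact force between jaw_pad and jar above 12 N and x of lid_mark in the frame of jar below 0.0083 m and z of lid_rim in the frame of jar_mouth below -0.004 m), for 0.1 s.
At the end, for the whole second after the job is handed in: Still holding the lid: rim 5 to 45 mm above the mouth, within 15 mm of the axis, level to 11 degrees, at rest, clear of the jar; lever past 1.2 rad, pad force over 12 N, jar upright and its side mark within 12 mm of its start (value of joint cam_lever above 1.2 rad and contact force between jaw_pad and jar above 12 N and z of lid_rim in the frame of jar_mouth between 0.005 and 0.045 m and horizontal distance between lid_center and jar_mouth below 0.015 m and angle between lid_center's own z axis and vertical below 0.2 rad and contact force between the fingers and lid above 2 N and contact force between lid and jar below 0.05 N and linear speed of lid below 0.02 m/s and distance of jar_mark from where it was at the start of the episode below 0.012 m and angle between jar's own z axis and vertical below 0.06 rad); the arm keeps its last pose, push and grip.
It fails at once if the jar is spun or pulled up (its side mark moves more than 15 mm) (distance of jar_mark from where it was at the start of the episode above 0.015 m).
It fails at once if the lid is turned far past the point where the threads let go (beyond 1.92 rad, release at 1.4) while still on the neck (x of lid_mark in the frame of jar below -0.0106 m and z of lid_rim in the frame of jar_mouth below -0.004 m).
It fails at once if another thing on the bench is moved more than 30 mm (distance of any of calipers, bowl_blank, gouge, oil_bottle from where it was at the start of the episode above 0.03 m).
It also fails if it takes over 48 s, if anything falls off the work surface, if the arm or the gripper's body presses on something with over 40 N, if the wrist force passes 120 N, or if a joint passes its speed limit or range.

## Working session

There is one attempt and no reset: what is moved stays moved. The work goes in short steps, each a Python script; the robot and the scene stay as the last script left them, time stands still between calls to the robot, and variables do not carry over. Pictures are saved under pics/ and viewed, and the job is handed in when it is done.

```bash
ls; mkdir -p pics
python3 - <<'E'
from rig import arm,get_image
import cv2,numpy as np
for n in("scene","top"):
    d=get_image(n); cv2.imwrite(f"pics/{n}0.png",d["pixels"]); np.savez(f"pics/{n}0.npz",**d)
    print(n,d["camera_matrix"].tolist(),d["k1"],d["R"].round(3).tolist(),d["t"])
print(arm.read_time_s(),arm.read_orientation(),arm.read_width(),arm.pinch_z)
E
```

```text
pics
scene [[579.7621932273443, 0.0, 318.43004470675095], [0.0, 579.7621932273443, 237.48517001025135], [0.0, 0.0, 1.0]] 0.025315329447939447 [[0.434, 0.901, 0.012], [0.695, -0.326, -0.641], [-0.573, 0.286, -0.768]] [-0.28354003 -0.28173287  1.54736222]
top [[603.0436244680045, 0.0, 315.9132715012271], [0.0, 603.0436244680045, 232.44837866588497], [0.0, 0.0, 1.0]] -0.19614913859606847 [[0.029, -1.0, -0.005], [-0.993, -0.028, -0.113], [0.112, 0.008, -0.994]] [0.05122904 0.50773467 1.6850714 ]
0.1 [ 9.82681992e-01  1.85298151e-01 -6.96428807e-05 -8.32180988e-04] 0.08502784563058635 0.0187
```

View pics/scene0.png

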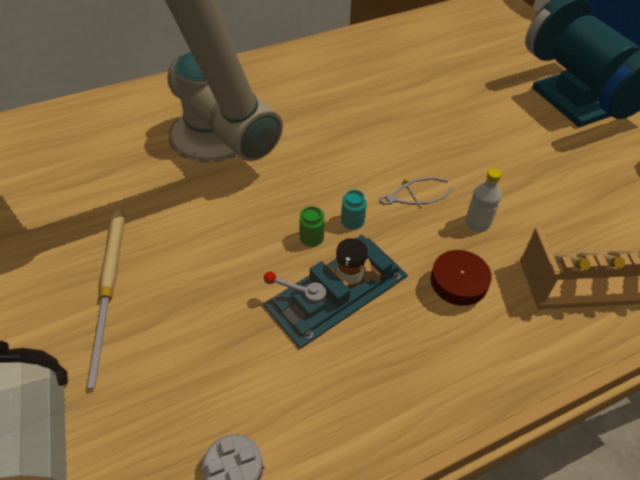

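View pics/top0.png

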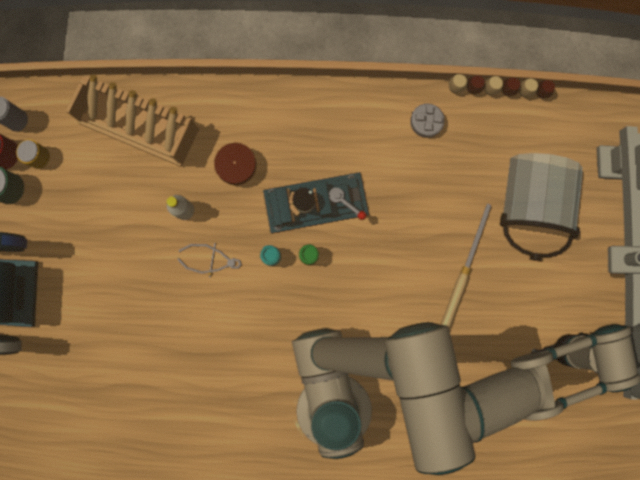

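The scene view shows the vise at about (335,290), the black lid at (351,252) and the red knob at (270,277). In the top view the lid is at (304,201) and the knob at (362,215). The look-alikes are next to the vise. Next I'll measure.

```bash
cat > h.py <<'E'
import numpy as np,cv2
def ray(d,u,v):
    K=d["camera_matrix"]; k=float(d["k1"]); s=np.array([(u-K[0,2])/K[0,0],(v-K[1,2])/K[1,1]]); x=s.copy()
    for _ in range(20): x=s/(1+k*(x@x))
    return np.array([x[0],x[1],1.])
def onplane(d,u,v,z):
    R=d["R"];t=d["t"]; c=-R.T@t; w=R.T@ray(d,u,v); return c+w*(z-c[2])/w[2]
def cloud(d):
    K=d["camera_matrix"]; k=float(d["k1"]); v,u=np.mgrid[0:480,0:640]
    s=np.stack([(u-K[0,2])/K[0,0],(v-K[1,2])/K[1,1]],-1); x=s.copy()
    for _ in range(20): x=s/(1+k*(x**2).sum(-1,keepdims=True))
    Z=d["range_z"][...,None]; P=np.concatenate([x*Z,Z],-1)
    return (P-d["t"])@d["R"]
def proj(d,X):
    p=d["R"]@np.asarray(X)+d["t"]; x=p[:2]/p[2]; x=x*(1+float(d["k1"])*(x@x)); K=d["camera_matrix"]
    return np.array([K[0,0]*x[0]+K[0,2],K[1,1]*x[1]+K[1,2]])
E
python3 - <<'E'
from h import *
for n,(u0,u1,v0,v1) in (("scene",(255,415,225,350)),("top",(255,375,165,240))):
    d=dict(np.load(f"pics/{n}0.npz")); P=cloud(d); im=d["pixels"].astype(int)
    cv2.imwrite(f"pics/{n}0c.png",cv2.resize(d["pixels"][v0:v1,u0:u1],None,fx=5 if n=="scene" else 6,fy=5 if n=="scene" else 6,interpolation=cv2.INTER_CUBIC))
    b,g,r=im[...,0],im[...,1],im[...,2]
    m=(r>120)&(g<60)&(b<60); m[:v0]=0;m[v1:]=0;m[:,:u0]=0;m[:,u1:]=0
    nn,l,st,ce=cv2.connectedComponentsWithStats(m.astype(np.uint8)); 
    i=1+st[1:,4].argmax(); u,v=ce[i]; print(n,"knob px",u,v,st[i],"plane",onplane(d,u,v,.07),"depth med",np.median(P[l==i],0))
    m=(P[...,2]>.118)&(P[...,2]<.135); m[:v0]=0;m[v1:]=0;m[:,:u0]=0;m[:,u1:]=0
    q=P[m]; print("lid top n",len(q),q.mean(0),q.min(0),q.max(0))
    (c,rr)=cv2.minEnclosingCircle(q[:,:2].astype(np.float32)); print("encl",c,rr)
    vv,uu=np.nonzero(m); print("px",uu.mean(),vv.mean(), onplane(d,uu.mean(),vv.mean(),.1195))
E
```

```text
scene knob px 269.96875 275.53125 [265 272  11   8  64] plane [ 0.55154284 -0.05925522  0.07      ] depth med [ 0.55910453 -0.06214187  0.08029779]
lid top n 4 [0.6007256  0.10332464 0.11819702] [0.57028566 0.09269203 0.11804006] [0.61991141 0.11366282 0.11857462]
encl (0.5957576036453247, 0.10549113154411316) 0.025598693639039993
px 354.75 251.0 [0.6018141 0.1027526 0.1195   ]
top knob px 361.0833333333333 215.02777777777777 [358 212   7   7  36] plane [ 0.55377193 -0.05889996  0.07      ] depth med [ 0.55201681 -0.05800264  0.08054808]
lid top n 35 [0.58914059 0.10428049 0.11975192] [0.56426842 0.07574758 0.11807458] [0.61400941 0.13232774 0.12315186]
encl (0.5867935419082642, 0.10396422445774078) 0.02994014509022236
px 302.42857142857144 197.82857142857142 [0.58916306 0.1042857  0.1195    ]
```

```bash
echo
```

```text
(no output)
```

View pics/scene0c.png

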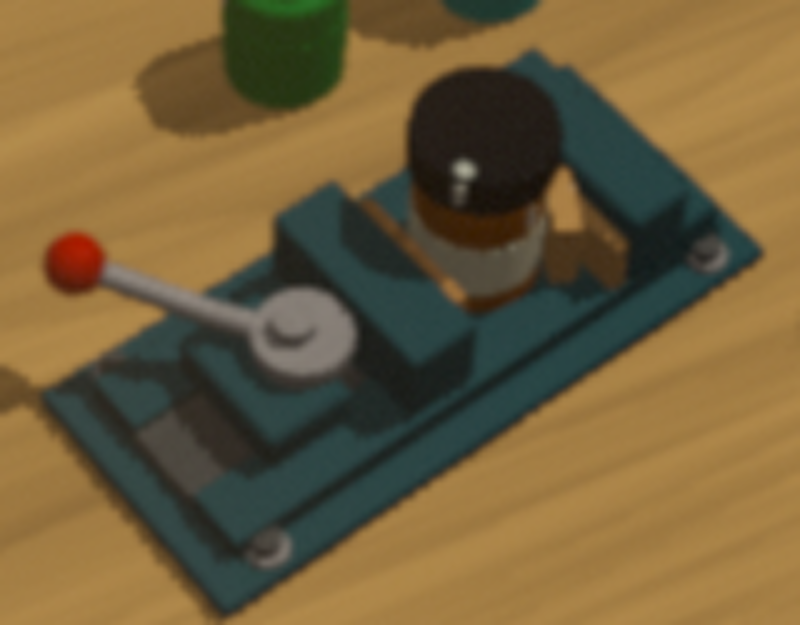

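View pics/top0c.png

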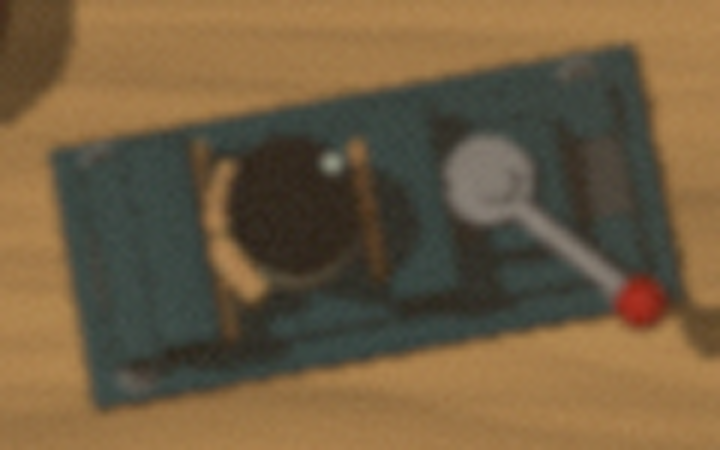

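Run:
```python
from h import *
for n,(u0,u1,v0,v1) in (("scene",(325,380,230,300)),("top",(285,325,180,215))):
    d=dict(np.load(f"pics/{n}0.npz")); P=cloud(d)
    Z=P[...,2]
    m=(Z>.108)&(Z<.122); k=np.zeros_like(m);k[v0:v1,u0:u1]=1;m&=k
    q=P[m]; print(n,len(q),np.median(q,0),q.min(0),q.max(0))
    (c,rr)=cv2.minEnclosingCircle(q[:,:2].astype(np.float32)); print("encl",c,rr)
    im=d["pixels"].astype(int); dark=(im.max(2)<70)&k.astype(bool)
    nn,l,st,ce=cv2.connectedComponentsWithStats(dark.astype(np.uint8)); i=1+st[1:,4].argmax(); print(st[i],ce[i],onplane(d,*ce[i],.1135))
    h,e=np.histogram(P[k.astype(bool)][:,2],bins=np.arange(0,.14,.01)); print(h)
```

```text
scene 630 [0.59391046 0.10036399 0.11329192] [0.56029091 0.06934837 0.10801717] [0.62368572 0.13280334 0.11857462]
encl (0.592823326587677, 0.1013205423951149) 0.03263681381940842
[ 329  236   51   39 1229] [355.79414158 255.12042311] [0.60777814 0.10231688 0.1135    ]
[455 205 340 128 170 308 871  86  56  63 114 604   0   0]
top 343 [0.58894354 0.10345199 0.11309812] [0.55954784 0.07306432 0.10804652] [0.6182042  0.13314971 0.12189775]
encl (0.5887318849563599, 0.10417921841144562) 0.03133620694279671
[290 180  35  35 760] [308.99473684 198.77368421] [0.58807804 0.08654228 0.1135    ]
[129 125  88  13  26 199 338   8   0  11 102 292  12   0]
```

Run:
```python
from h import *
s=dict(np.load("pics/scene0.npz"));t=dict(np.load("pics/top0.npz"))
Ps=cloud(s);Pt=cloud(t)
print("hub depth",np.median(Ps[288:293,312:319].reshape(-1,3),0),np.median(Pt[193:198,333:340].reshape(-1,3),0))
# corners: TL,TR,BR,BL in top ; 
ct=[(52,152),(632,45),(685,305),(98,408)]; A=[onplane(t,255+a/6,165+b/6,.012)[:2] for a,b in ct]
for i in range(4): print("top",A[i],np.linalg.norm(A[i]-A[i-1]), np.degrees(np.arctan2(*(A[i-1]-A[i])[::-1])))
for a,b in ct: print(Pt[int(165+b/6+(2 if b<200 else -2)),int(255+a/6+(2 if a<200 else -2))])
cs=[(45,395),(222,615),(762,252)]; B=[onplane(s,255+a/5,225+b/5,.012)[:2] for a,b in cs]
for i in range(3): print("scene",B[i],np.linalg.norm(B[i]-B[i-1]), np.degrees(np.arctan2(*(B[i-1]-B[i])[::-1])))
for n,d,(u,v),(ku,kv) in(("s",s,(315.4,290.6),(269.97,276.5)),("t",t,(336.3,195),(361.4,215.2))):
    for z in(.05,.055,.06): p=onplane(d,u,v,z);k=onplane(d,ku,kv,.07); print(n,z,p,k,np.linalg.norm((p-k)[:2]),np.degrees(np.arctan2(*(k-p)[1::-1])))
```

```text
hub depth [0.61806245 0.008666   0.06356815] [0.60935687 0.01221389 0.06248001]
top [0.62657163 0.22100411] 0.12677278195657135 -167.67187920957903
top [ 0.68714846 -0.05823364] 0.28573286942535087 102.23988305314398
top [ 0.56049437 -0.08613802] 0.12969160429957313 12.424885010902303
top [0.50272211 0.19393687] 0.28597128488203394 -78.34482244119353
[0.62260075 0.21737363 0.00732304]
[ 0.68349956 -0.05180097  0.00725163]
[ 0.56863786 -0.07976613  0.0114923 ]
[0.50852713 0.18927139 0.01299921]
scene [ 0.57238911 -0.08436745] 0.3101000057149358 78.28289080263713
scene [ 0.69523021 -0.06082681] 0.12507636598309238 -169.15165191466173
scene [0.63536412 0.21927075] 0.2864238043395853 -77.93552593091694
s 0.05 [0.61081602 0.0133707  0.05      ] [ 0.55375241 -0.06017309  0.07      ] 0.0930856871365975 -127.80836604352875
s 0.055 [0.6139139 0.0118478 0.055    ] [ 0.55375241 -0.06017309  0.07      ] 0.09384248849974185 -129.8731502160569
s 0.06 [0.61701177 0.0103249  0.06      ] [ 0.55375241 -0.06017309  0.07      ] 0.09471912291597331 -131.9023120620326
t 0.05 [0.61186314 0.01103586 0.05      ] [ 0.55331332 -0.05979261  0.07      ] 0.09189534345823466 -129.5785818044425
t 0.055 [0.61097609 0.01115615 0.055     ] [ 0.55331332 -0.05979261  0.07      ] 0.09142604473277074 -129.1020843929988
t 0.06 [0.61008904 0.01127643 0.06      ] [ 0.55331332 -0.05979261  0.07      ] 0.09096313432630723 -128.62070362259308
```

```bash
cat >> h.py <<'E'
from scipy.spatial.transform import Rotation
def down(phi):
    y=np.array([np.cos(phi),np.sin(phi),0]); z=np.array([0,0,-1.]); x=np.cross(y,z)
    return Rotation.from_matrix(np.stack([x,y,z],1)).as_quat()
PIV=np.array([.6108,.0108]); YAW=np.radians(12.2)
E
python3 - <<'E'
from h import *
from rig import arm,kin
for a in(.077,.7,1.4):
  th=YAW+np.radians(215)+a; p=PIV+.09*np.array([np.cos(th),np.sin(th)])
  for s in(-1,1):
    q=kin.inverse_kinematics([*p,.048],down(th+s*np.pi/2)); print(a,s,p,None if q is None else np.round(q,2))
for ph in range(-180,180,30):
    q=kin.inverse_kinematics([.59,.1025,.082],down(np.radians(ph))); print(ph,None if q is None else np.round(q,2))
E
```

```text
0.077 -1 [ 0.5549112 -0.0597439] [-0.23  0.37  1.76 -0.    1.01 -2.7 ]
0.077 1 [ 0.5549112 -0.0597439] [-0.23  0.37  1.76 -0.    1.01  0.44]
0.7 -1 [ 0.60657147 -0.07910061] None
0.7 1 [ 0.60657147 -0.07910061] [-0.24  0.44  1.64 -0.    1.06 -0.2 ]
1.4 -1 [ 0.66548141 -0.06068387] [-0.19  0.52  1.5  -0.    1.12  2.29]
1.4 1 [ 0.66548141 -0.06068387] [-0.19  0.52  1.5  -0.    1.12 -0.85]
-180 None
-150 [ 0.06  0.39  1.62 -0.    1.12  2.67]
-120 [ 0.06  0.39  1.62 -0.    1.12  2.15]
-90 [ 0.06  0.39  1.62 -0.    1.12  1.63]
-60 [ 0.06  0.39  1.62 -0.    1.12  1.1 ]
-30 [ 0.06  0.39  1.62 -0.    1.12  0.58]
0 [ 0.06  0.39  1.62 -0.    1.12  0.06]
30 [ 0.06  0.39  1.62 -0.    1.12 -0.47]
60 [ 0.06  0.39  1.62 -0.    1.12 -0.99]
90 [ 0.06  0.39  1.62 -0.    1.12 -1.51]
120 [ 0.06  0.39  1.62 -0.    1.12 -2.04]
150 [ 0.06  0.39  1.62 -0.    1.12 -2.56]
```

Run:
```python
from h import *
from rig import arm,kin,fingers,get_image
def pose(a,r=.09):
    th=YAW+np.radians(215)+a; return PIV+r*np.array([np.cos(th),np.sin(th)]),down(th+np.pi/2)
p,o=pose(.077)
arm.movep([*p,.17],o)
fingers.gripper_to(.046)
print(arm.read_eef_pos(),arm.read_time_s(),arm.read_wrist_force())
hit=arm.servo_line([*p,.048],feed=.1,stop_force=8)
print(hit,arm.read_eef_pos(),arm.read_wrist_force())
if not hit:
    fingers.gripper_to(.0,20); print("w",arm.read_width(),arm.read_wrist_force(),arm.read_moment())
d=get_image("scene"); cv2.imwrite("pics/s1.png",cv2.resize(d["pixels"][200:350,220:420],None,fx=4,fy=4))
print(arm.read_time_s())
```

```text
[ 0.55490725 -0.0598846   0.1699989 ] 2.6833 [-0.6528521   0.08305675  0.6348006 ]
False [ 0.55549278 -0.05987715  0.04863771] [ 0.12051626  0.87239064 -0.70484687]
w 7.628744859591992e-07 [ 0.32900655 -0.64945407 -0.2254857 ] [0.03918675 0.05220572 0.00869432]
4.6
```

View pics/s1.png

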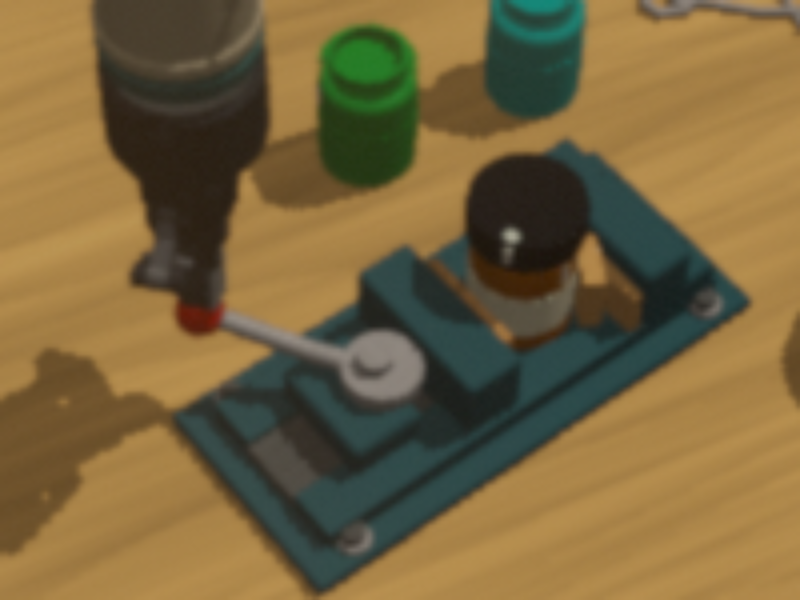

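Run:
```python
from h import *
from rig import arm,get_image
d=get_image("scene");t=get_image("top")
e=arm.read_eef_pos(); print(e,arm.read_width(),-d["R"].T@d["t"],-t["R"].T@t["t"])
for n,c in(("s",d),("t",t)):
    print(n,proj(c,e),proj(c,[.554,-.0595,.07]),proj(c,[*e[:2],.07]))
s=cv2.resize(d["pixels"][240:320,230:336],None,fx=6,fy=6,interpolation=cv2.INTER_CUBIC)
T=cv2.resize(t["pixels"][170:250,290:396],None,fx=6,fy=6,interpolation=cv2.INTER_CUBIC)
x=(proj(d,e)-[230,240])*6; cv2.circle(s,tuple(int(v) for v in x),4,(255,255,0),1)
x=(proj(t,e)-[290,170])*6; cv2.circle(T,tuple(int(v) for v in x),4,(255,255,0),1)
cv2.imwrite("pics/s2.png",s);cv2.imwrite("pics/t2.png",T)
```

```text
[ 0.55488215 -0.05974024  0.04797929] -0.00030577084014204287 [ 1.20605359 -0.279246    1.01071985] [0.31350512 0.05149359 1.73174695]
s [270.94570161 283.23862689] [270.32945566 276.47457031] [270.38860792 276.8401813 ]
t [360.84862537 215.74883711] [361.29997356 214.9529394 ] [361.39226642 214.64196962]
```

View pics/s2.png

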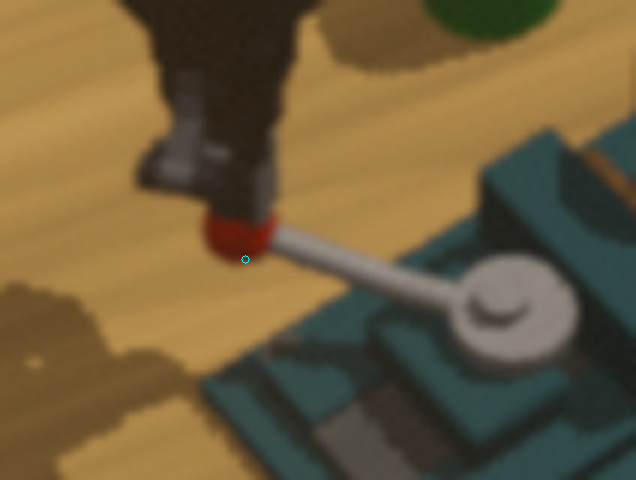

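View pics/t2.png

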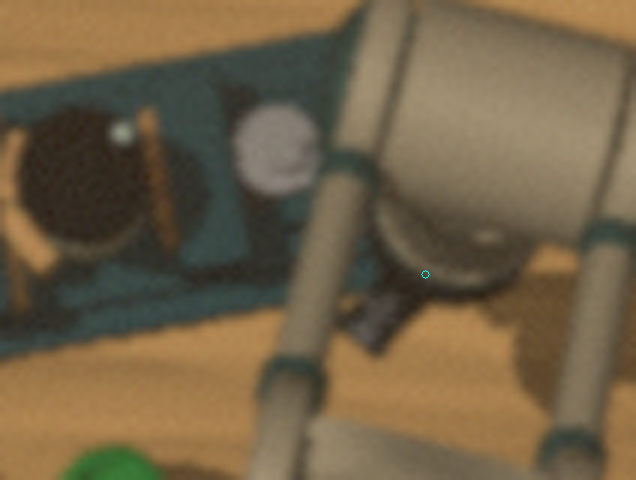

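Run:
```python
from h import *
from rig import arm,get_image
d=get_image("scene"); P=cloud(d); e=arm.read_eef_pos()
for v in range(258,286,2):
    print(v,' '.join("%d,%d,%d"%tuple(np.round((P[v,u]-[e[0],e[1],0])*1000)) for u in range(254,280,3)))
print(e,arm.read_q(),arm.read_width())
```

```text
258 -112,4,-1 -104,8,5 34,-28,187 37,-23,187 38,-18,186 30,-10,171 24,-2,160 24,4,157 -90,52,-2
260 -106,1,0 -103,7,1 37,-29,184 41,-25,187 14,-10,147 20,-7,152 22,-2,152 23,4,150 -83,49,1
262 -97,-2,5 -97,5,2 40,-31,183 41,-25,181 10,-10,136 11,-4,134 21,-1,145 9,9,125 -78,47,1
264 -96,-2,-1 32,-34,169 44,-32,182 40,-25,175 16,-12,138 18,-7,138 19,-1,136 15,6,127 -75,45,-3
266 40,-42,177 41,-37,176 45,-33,179 43,-27,173 42,-21,169 24,-9,140 20,-2,130 8,9,110 -70,43,-3
268 42,-43,174 45,-39,177 49,-35,178 51,-30,178 52,-24,176 40,-15,156 25,-4,132 9,8,106 -63,40,0
270 45,-45,174 49,-41,176 52,-36,176 54,-31,177 53,-25,171 40,-15,149 32,-6,136 8,8,98 -60,39,-2
272 -78,-10,-4 -73,-5,-1 51,-36,170 54,-31,170 53,-25,166 40,-15,144 15,-1,105 10,7,95 -55,37,-2
274 -71,-12,-1 -66,-7,2 -67,0,-3 -62,5,1 12,-13,102 12,-6,98 13,-1,97 14,5,94 -51,35,-4
276 -65,-15,0 -65,-8,-4 -61,-3,-1 -59,3,-3 7,-11,88 12,-7,92 14,-1,91 5,8,74 -43,32,1
278 -59,-17,2 -57,-11,1 -56,-5,-1 -52,1,1 3,-10,76 8,-6,79 9,0,77 10,6,75 11,12,72
280 -57,-18,-2 -53,-13,0 -50,-7,0 -48,-1,-1 4,-11,71 9,-6,74 12,-1,75 13,5,73 14,11,71
282 -49,-21,2 -49,-14,-1 -47,-9,-2 -43,-3,-1 8,-13,70 12,-8,72 13,-2,70 10,5,62 14,10,65
284 -47,-22,-1 -44,-16,-1 -42,-11,-1 -36,-6,2 -36,1,-1 -31,6,2 -30,12,0 -27,18,0 -24,24,1
[ 0.55490353 -0.05973674  0.04798354] [-2.31918893e-01  3.73016712e-01  1.75918691e+00  1.37060139e-05
  1.00941461e+00  4.38127647e-01] 0.0001245558705361683
```

```bash
cat > look.py <<'E'
from h import *
from rig import arm,get_image
import sys
def look(tag,half=(45,35),f=7,cams=("scene","top")):
    e=arm.read_eef_pos()
    for c in cams:
        d=get_image(c); np.savez(f"pics/{tag}_{c}.npz",**d)
        u,v=[int(x) for x in proj(d,e)]
        u0=max(0,min(640-2*half[0],u-half[0]));v0=max(0,min(480-2*half[1],v-half[1]))
        im=cv2.resize(d["pixels"][v0:v0+2*half[1],u0:u0+2*half[0]],None,fx=f,fy=f,interpolation=cv2.INTER_CUBIC)
        x=(proj(d,e)-[u0,v0]+.5)*f; cv2.circle(im,tuple(int(q) for q in x),4,(255,255,0),1)
        cv2.imwrite(f"pics/{tag}_{c}.png",im); print(c,u0,v0)
E
python3 - <<'E'
from look import *
e=arm.read_eef_pos()
arm.servo_line([e[0],e[1],.17],feed=.15); print(arm.read_eef_pos(),arm.read_time_s()); look("up")
E
```

```text
[ 0.5541436  -0.05956389  0.16909067] 5.7167
scene 222 210
top 318 174
```

View pics/up_scene.png

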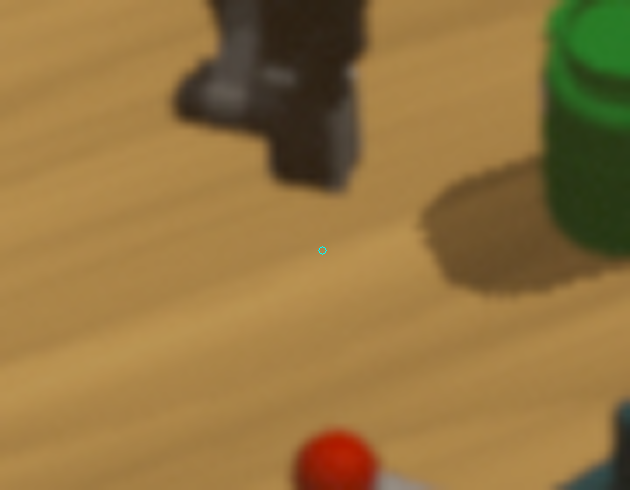

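Run:
```python
from look import *
e=arm.read_eef_pos(); print(e, Rotation.from_quat(arm.read_orientation()).as_matrix().round(3).tolist())
d=dict(np.load("pics/up_scene.npz")); P=cloud(d)
for v in range(214,240,2):
    print(v,' '.join("%d,%d,%d"%tuple(np.round((P[v,u]-e)*1000)) for u in range(246,276,3)))
for x in ([0,0,0],[0,0,.03],[0,0,.035],[0,0,.04]): print(x,(proj(d,e+x)-[222,210]+.5)*7)
```

```text
[ 0.55404454 -0.05955833  0.16871715] [[0.621, 0.784, -0.003], [0.784, -0.621, 0.001], [-0.001, -0.002, -1.0]]
214 -238,34,-167 -237,41,-170 -235,48,-170 38,-30,139 41,-26,141 33,-18,129 32,-12,125 20,-3,108 24,1,111 3,14,83
216 -232,32,-166 -232,39,-170 -227,45,-168 40,-30,136 42,-26,136 12,-11,100 19,-8,104 20,-3,103 24,1,106 5,13,80
218 -229,30,-170 -223,36,-166 29,-33,122 41,-31,133 43,-27,133 5,-9,86 8,-5,87 19,-3,98 26,0,103 5,13,76
220 -224,28,-171 36,-40,127 40,-37,130 43,-32,131 43,-27,128 42,-22,124 12,-7,87 20,-4,94 17,3,88 -198,85,-172
222 -217,26,-170 42,-43,130 43,-38,129 47,-34,131 46,-29,127 44,-23,123 21,-10,93 19,-4,87 19,2,85 -189,82,-168
224 -212,24,-170 45,-44,128 47,-39,128 50,-35,129 51,-30,128 55,-27,131 44,-18,114 31,-8,97 22,0,83 -184,80,-169
226 -207,22,-171 45,-44,124 652,-220,842 50,-36,125 53,-31,126 57,-28,128 44,-18,109 33,-9,93 15,3,69 5,12,55
228 -199,19,-169 -195,25,-168 36,-37,105 51,-36,121 55,-32,123 55,-27,120 44,-19,105 33,-9,89 15,2,64 5,11,49
230 -192,16,-167 -188,22,-166 -189,29,-170 -185,35,-169 -182,42,-169 10,-13,61 46,-19,102 33,-10,84 13,3,57 6,11,45
232 -191,15,-172 -186,21,-170 -182,27,-169 -177,32,-166 -176,39,-169 10,-13,55 13,-9,57 17,-5,59 13,2,51 7,10,41
234 -181,12,-167 -181,19,-170 -177,25,-169 -174,31,-169 -170,37,-168 9,-13,49 9,-8,47 16,-5,52 11,3,43 -155,67,-167
236 -181,11,-174 -173,16,-167 -170,22,-167 -167,28,-168 -167,35,-171 -164,41,-170 10,-9,42 17,-5,49 11,2,38 -152,66,-171
238 -170,8,-168 -168,14,-168 -168,21,-172 -162,26,-168 -160,33,-169 -160,40,-172 -156,45,-171 -150,51,-167 -148,57,-168 -150,65,-175
[0, 0, 0] [322.64232071 251.02499981]
[0, 0, 0.03] [316.3073875  178.61417079]
[0, 0, 0.035] [315.22411528 166.23863059]
[0, 0, 0.04] [314.13276232 153.77274936]
```

View pics/up_top.png

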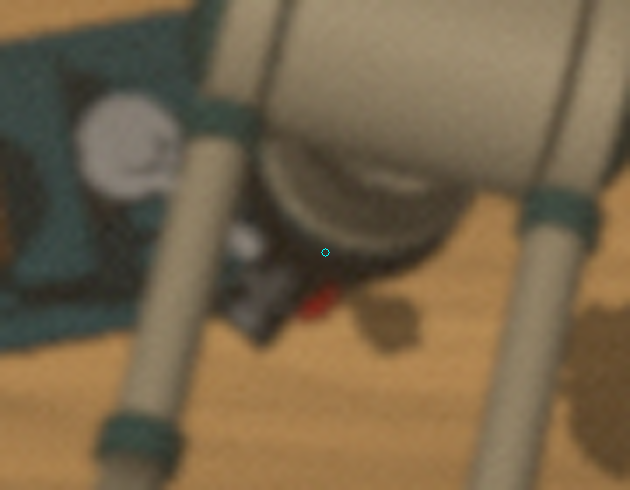

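Closed, the fingertips stand about 35 mm above where the reported TCP should be, which is why the ball wasn't gripped. I'll confirm this with a soft touch on a free patch of bench.

Run:
```python
from look import *
e=arm.read_eef_pos(); q=arm.read_orientation()
try:
    arm.servo_line([.50,-.09,.12],feed=.2)
    arm.servo_line([.50,-.09,.03],feed=.15,stop_force=4); print(arm.read_eef_pos())
    print(arm.servo_line([.50,-.09,-.045],feed=.03,stop_force=4),arm.read_eef_pos(),arm.read_wrist_force())
except arm.Unreachable as x: print("unr",x)
look("touch"); print(arm.read_time_s())
```

```text
[ 0.50140331 -0.09013222  0.030794  ]
True [ 0.50001979 -0.09002479 -0.03535093] [-1.21703132  0.08104315  3.87643001]
scene 205 256
top 323 203
9.1333
```

View pics/touch_scene.png

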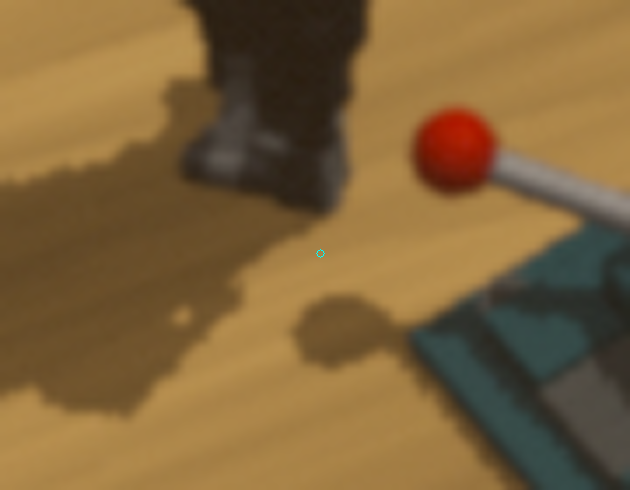

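Run:
```python
from look import *
d=dict(np.load("pics/touch_scene.npz")); e=np.array([.5,-.09,0])
M=Rotation.from_quat(arm.read_orientation()).as_matrix(); print(M.round(2).tolist(),(proj(d,e)-[205,256]+.5)*7)
for y in(-.0145,.0145):
  for x in(-.011,.011): print(x,y,((proj(d,e+M@[x,y,0])-[205,256]+.5)*7).round())
P=cloud(d)
for v in range(274,288,2): print(v,' '.join("%d,%d,%d"%tuple(np.round((P[v,u]-e)*1000)) for u in range(240,256,2)))
```

```text
[[0.62, 0.78, -0.0], [0.78, -0.62, 0.0], [-0.0, -0.0, -1.0]] [311.30946613 186.82081354]
-0.011 -0.0145 [291. 143.]
0.011 -0.0145 [360. 156.]
-0.011 0.0145 [262. 218.]
0.011 0.0145 [332. 232.]
274 41,-27,96 33,-21,83 13,-11,52 17,-8,56 18,-5,54 21,-1,56 13,5,43 4,12,28
276 44,-28,93 41,-23,86 43,-20,87 22,-10,55 20,-6,51 20,-2,48 15,4,39 7,10,26
278 49,-30,94 48,-26,91 48,-22,89 42,-16,77 35,-10,66 15,-1,35 15,4,31 5,11,15
280 51,-31,91 55,-28,94 52,-23,87 42,-17,70 33,-10,56 28,-5,47 12,4,21 7,10,11
282 54,-32,88 57,-29,91 52,-24,81 47,-18,71 37,-12,55 16,-2,22 15,3,18 8,9,5
284 -6,-18,-3 -3,-15,-2 10,-14,14 10,-10,12 16,-7,18 17,-3,17 12,3,7 10,8,1
286 0,-20,-2 0,-16,-4 6,-13,2 9,-10,4 9,-6,1 15,-3,8 13,2,1 16,5,3
```

```bash
cat >> h.py <<'E'
DZ=.035  # true fingertip is 35 mm behind (above) reported TCP, by bench touch
def pose(a,r=.09):
    th=YAW+np.radians(215)+a; return PIV+r*np.array([np.cos(th),np.sin(th)]),down(th+np.pi/2)
E
python3 - <<'E'
from look import *
from rig import fingers
p,o=pose(.077)
e=arm.read_eef_pos(); arm.servo_line([e[0],e[1],.09-DZ+.03],feed=.2)
fingers.gripper_to(.046)
arm.servo_line([*p,.12-DZ],o,feed=.2)
hit=arm.servo_line([*p,.046-DZ],feed=.08,stop_force=8)
print(hit,arm.read_eef_pos(),arm.read_wrist_force())
if not hit:
    fingers.gripper_to(.0,20); print("w",arm.read_width(),arm.read_wrist_force(),arm.read_moment())
look("grip"); print(arm.read_time_s())
E
```

```text
False [ 0.55541573 -0.05985767  0.01147663] [0.75041514 0.51062258 0.27250783]
w 0.024431886754646005 [-0.09145434  0.56110844  4.24473556] [0.11058243 0.19376563 0.00811456]
scene 226 258
top 314 182
12.35
```

View pics/grip_scene.png

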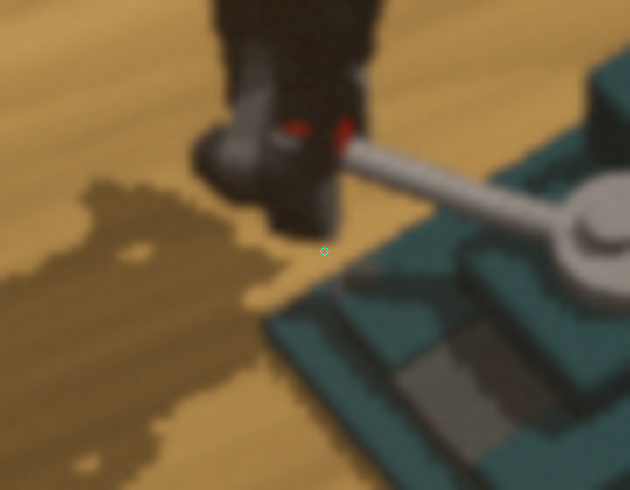

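Now the ball is held between the fingers: width is 24 mm and red shows at (300,128) and (343,133). Next I swing the lever along its arc.

Run:
```python
from look import *
z=arm.read_eef_pos()[2]
for a in np.arange(.077,1.44,.17)[1:].tolist()+[1.46]:
    p,o=pose(a); hit=arm.servo_line([*p,z],o,feed=.06,stop_force=25)
    print(round(a,2),hit,arm.read_eef_pos().round(4),arm.read_wrist_force().round(1),round(arm.read_width(),4),round(arm.read_time_s(),2))
    if hit: break
look("home",half=(60,45),f=6)
```

```text
0.25 False [ 0.5682 -0.0684  0.0117] [0.2 0.1 2.4] 0.0243 12.76
0.42 False [ 0.5819 -0.0743  0.0117] [0.3 1.2 2.1] 0.0243 13.17
0.59 False [ 0.5964 -0.0779  0.0117] [-0.   0.4  3.6] 0.0246 13.57
0.76 False [ 0.6114 -0.0789  0.0117] [-0.9  2.5  3.9] 0.0248 13.98
0.93 False [ 0.6263 -0.0773  0.0117] [-1.8  2.6  3.7] 0.0243 14.39
1.1 False [ 0.6406 -0.0732  0.0116] [-3.6  2.8  5.4] 0.0242 14.8
1.27 False [ 0.6539 -0.0669  0.0116] [-4.   1.5  6.1] 0.0244 15.21
1.44 False [ 0.6623 -0.0608  0.0115] [-11.8  -3.9  10.2] 0.0243 15.62
1.46 False [ 0.6619 -0.0606  0.0114] [-15.1  -6.9  12.1] 0.0248 15.87
scene 232 289
top 300 136
```

View pics/home_scene.png

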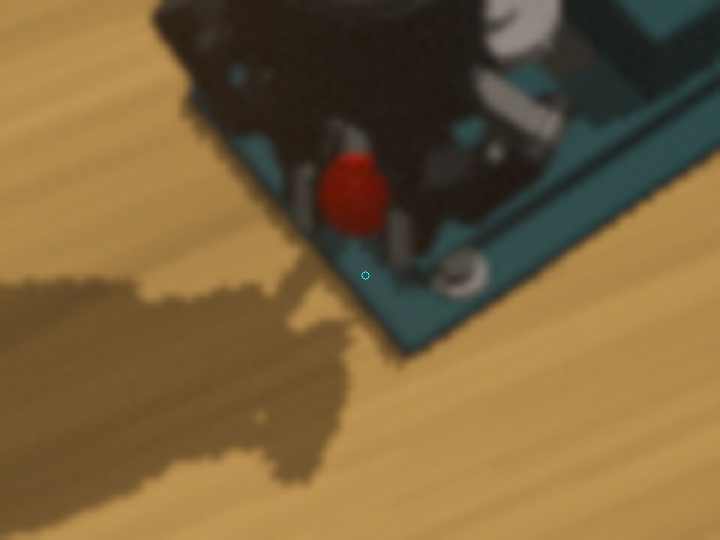

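Stalled against the stop at about 1.37 rad. I'll release, rise and look at the lid again.

Run:
```python
from look import *
from rig import fingers
fingers.gripper_to(.05,20)
e=arm.read_eef_pos(); print(e)
arm.servo_line([e[0],e[1],.12-DZ],feed=.2)
fingers.gripper_to(.085)
arm.servo_line([.60,-.07,.17-DZ],down(np.radians(12.2)),feed=.25)
for n,(u0,u1,v0,v1) in (("scene",(255,415,225,350)),("top",(255,375,165,240))):
    d=get_image(n); np.savez(f"pics/{n}3.npz",**d)
    cv2.imwrite(f"pics/{n}3c.png",cv2.resize(d["pixels"][v0:v1,u0:u1],None,fx=5,fy=5,interpolation=cv2.INTER_CUBIC))
    P=cloud(d); Z=P[...,2]; m=(Z>.105)&(Z<.122); k=np.zeros_like(m)
    v0,v1,u0,u1=(230,300,325,380) if n=="scene" else (180,215,285,325)
    k[v0:v1,u0:u1]=1;m&=k; q=P[m]
    print(n,len(q),cv2.minEnclosingCircle(q[:,:2].astype(np.float32)), np.median(q,0))
print(arm.read_time_s(),arm.read_wrist_force())
```

```text
[ 0.67031394 -0.0572832   0.0113891 ]
scene 660 ((0.5917773246765137, 0.10128810256719589), 0.03228140249848366) [0.59417951 0.10105597 0.11320048]
top 389 ((0.5886762142181396, 0.1059374213218689), 0.03187199681997299) [0.58855831 0.1052391  0.11234847]
18.0417 [-0.30878627 -0.06218626  0.28113694]
```

View pics/scene3c.png

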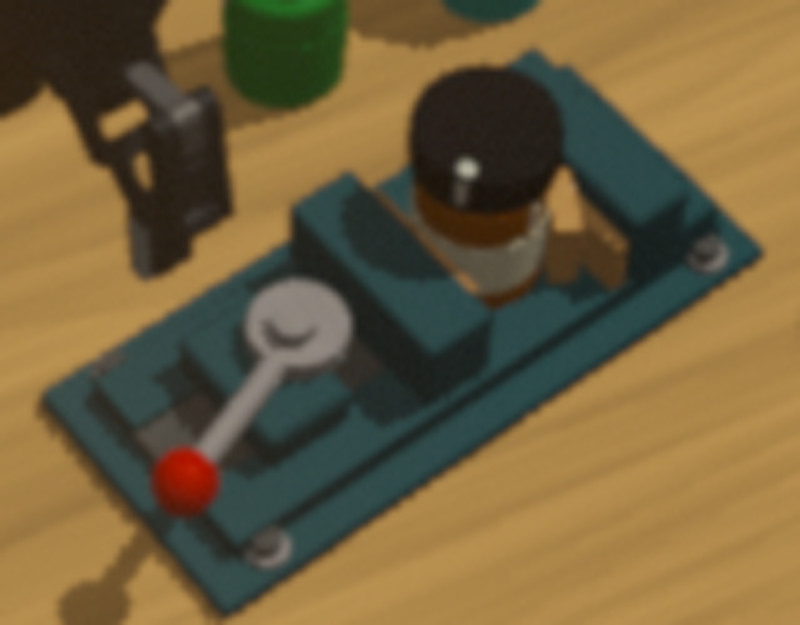

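View pics/top3c.png

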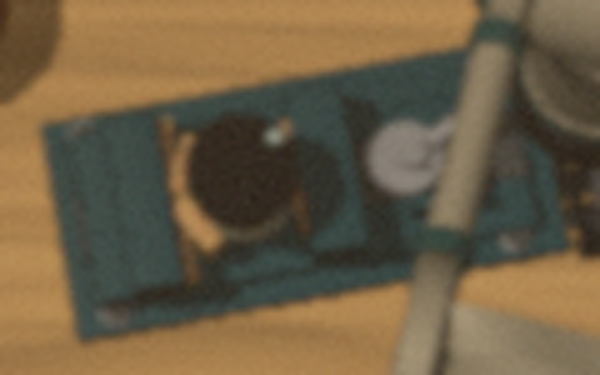

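Run:
```python
from h import *
s=dict(np.load("pics/scene3.npz"));t=dict(np.load("pics/top3.npz"))
c=np.array([.590,.1030])
for d,(u,v) in((s,(255+467/5-.5,225+168/5-.5)),(t,(255+275/5-.5,165+136/5-.5))):
    p=onplane(d,u,v,.1135)[:2]-c; print("dot",p,np.hypot(*p),np.degrees(np.arctan2(p[1],p[0])))
for a in range(-60,91,10):
    ar=np.radians(a); x=proj(s,[c[0]+.028*np.cos(ar),c[1]+.028*np.sin(ar),.078]); print(a,(x+.5-[255,225])*5)
# lid silhouette predicted vs image
im=s["pixels"][225:350,255:415]; big=cv2.resize(im[20:75,70:125],None,fx=10,fy=10,interpolation=cv2.INTER_CUBIC)
for a in range(0,360,20):
    ar=np.radians(a); x=proj(s,[c[0]+.031*np.cos(ar),c[1]+.031*np.sin(ar),.1135]); x=(x+.5-[255+70,225+20])*10; cv2.circle(big,tuple(int(k) for k in x),2,(0,255,255),-1)
cv2.imwrite("pics/ov.png",big)
im=t["pixels"][180:215,285:325]; big=cv2.resize(im,None,fx=14,fy=14,interpolation=cv2.INTER_CUBIC)
for a in range(0,360,20):
    ar=np.radians(a); x=proj(t,[c[0]+.031*np.cos(ar),c[1]+.031*np.sin(ar),.1135]); x=(x+.5-[285,180])*14; cv2.circle(big,tuple(int(k) for k in x),2,(0,255,255),-1)
cv2.imwrite("pics/ovt.png",big)
```

```text
dot [ 0.01775291 -0.01819094] 0.025418030402479357 -45.698199194191446
dot [ 0.01765038 -0.01723693] 0.02467078326933869 -44.32101457012554
-60 [444.77202912 220.64171123]
-50 [455.55058413 225.50131582]
-40 [467.1681858  228.82295682]
-30 [479.25823243 230.49724489]
-20 [491.43709129 230.46896968]
-10 [503.31778589 228.73932803]
0 [514.5238697  225.36584444]
10 [524.70278909 220.45999196]
20 [533.53808067 214.18267083]
30 [540.7598453  206.73783365]
40 [546.15307927 198.36464577]
50 [549.56360613 189.32863042]
60 [550.90152005 179.91226563]
70 [550.14220515 170.405478  ]
80 [547.32512165 161.09642446]
90 [542.55063921 152.26287737]
```

View pics/ov.png

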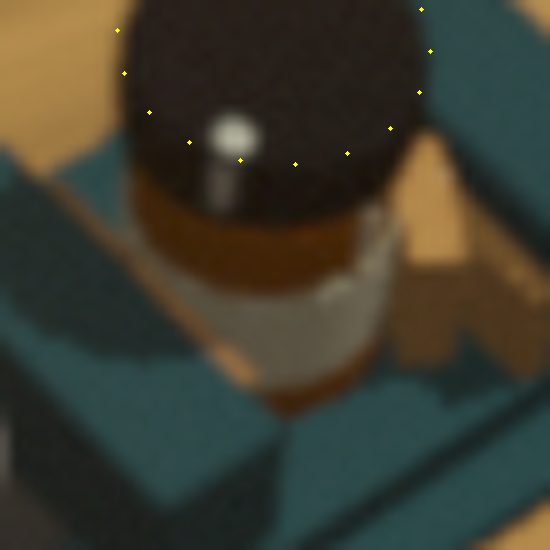

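View pics/ovt.png

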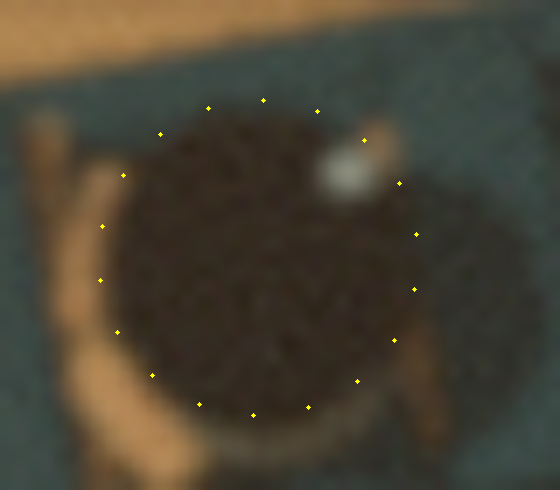

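Lever is home and the pad is on the jar. The lid mark points to about -45° and the jar mark, the bright line at overlay (372,215), to about +25°. That means about 1.2 rad to turn, starting near 0.3. Next I'll close gently, null the side force, then grip hard.

Run:
```python
from look import *
from rig import fingers
c=np.array([.5895,.1025]); phi=np.radians(-30)
arm.servo_line([*c,.165-DZ],down(phi),feed=.2)
f0=arm.read_wrist_force(); print(f0,arm.read_eef_pos(),arm.read_q()[5])
hit=arm.servo_line([*c,.0775-DZ],feed=.08,stop_force=8); print(hit,arm.read_eef_pos())
f0=arm.read_wrist_force()
if not hit:
    fingers.gripper_to(.0,20); print("w",arm.read_width(),arm.read_wrist_force()-f0,arm.read_moment(),arm.read_eef_pos())
look("lid"); print(arm.read_time_s())
```

```text
[-0.43005357  0.40330353 -0.61601502] [0.58963869 0.10216517 0.12953848] 0.5784121127948512
False [0.59007304 0.10254494 0.04310173]
w 0.06097025020239917 [-2.49946946  1.75382267  3.83810663] [ 0.19647528  0.28598749 -0.0023262 ] [0.58952172 0.10271908 0.04326943]
scene 304 234
top 258 167
20.75
```

View pics/lid_scene.png

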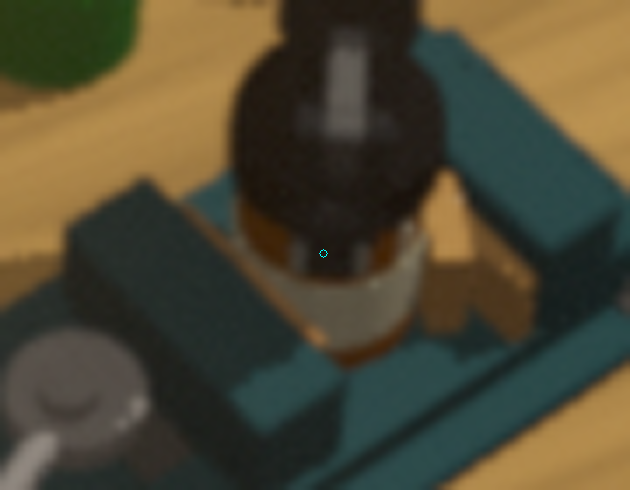

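Lid gripped at 61 mm with only about 3 N side load. Now the full grip, then the turn in small steps while watching the moment.

Run:
```python
from look import *
from rig import fingers
fingers.gripper_to(.0,75)
e=arm.read_eef_pos().copy(); phi=np.radians(-30); print(e,arm.read_width(),arm.read_wrist_force().round(1),arm.read_moment().round(2))
c=np.array([.5894,.1026]); z=.0775-DZ; q0=arm.read_q()[5]
turned=0;mz=[]
while turned<0.95:
    turned+=.1; z+=.00018
    t0=arm.read_time_s()
    hit=arm.servo_line([*c,z],down(phi+turned),feed=.0006,stop_force=35)
    m=arm.read_moment(); mz.append(m[2])
    print(round(turned,2),hit,round(arm.read_time_s()-t0,2),"q6 %.3f"%(q0-arm.read_q()[5]),"M",m.round(2),"F",arm.read_wrist_force().round(1),"z %.4f"%arm.read_eef_pos()[2],round(arm.read_width(),4))
    if hit or (len(mz)>4 and abs(mz[-1])<.12): break
print(arm.read_time_s()); look("turn",cams=("scene",))
```

```text
[0.58970662 0.10268515 0.04363262] 0.05937285112473852 [-2.4  1.1  7.4] [0.11 0.43 0.02]
0.1 False 0.25 q6 0.100 M [0.1  0.31 0.16] F [-1.   0.8  6.6] z 0.0438 0.0593
0.2 False 0.25 q6 0.201 M [0.1  0.18 0.24] F [-0.7  0.7  6.2] z 0.0440 0.0591
0.3 False 0.25 q6 0.301 M [0.14 0.19 0.22] F [-1.2  0.9  6.4] z 0.0441 0.0594
0.4 False 0.25 q6 0.401 M [0.09 0.19 0.24] F [-1.1 -0.1  6.8] z 0.0443 0.0591
0.5 False 0.25 q6 0.501 M [0.15 0.22 0.24] F [-1.3  1.1  5.6] z 0.0445 0.0595
0.6 False 0.25 q6 0.600 M [0.13 0.2  0.21] F [-0.9  0.8  5.6] z 0.0446 0.0594
0.7 False 0.25 q6 0.700 M [0.12 0.21 0.16] F [-1.   0.3  5.8] z 0.0448 0.0592
0.8 False 0.25 q6 0.801 M [0.09 0.16 0.21] F [-0.   1.   4.9] z 0.0449 0.0593
0.9 False 0.25 q6 0.901 M [0.05 0.13 0.15] F [-0.8  0.1  5.5] z 0.0451 0.0592
1.0 False 0.25 q6 1.000 M [0.07 0.21 0.15] F [-0.5  0.5  6.1] z 0.0454 0.0594
23.4667
scene 305 234
```

View pics/turn_scene.png

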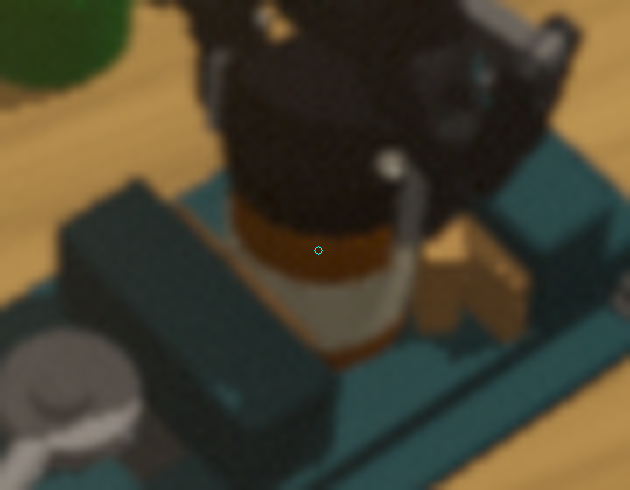

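Run:
```python
from h import *
s=dict(np.load("pics/turn_scene.npz")); c=np.array([.5895,.1027])
p=onplane(s,305+390/7-.5,234+163/7-.5,.1155)[:2]-c; print(p,np.hypot(*p),np.degrees(np.arctan2(p[1],p[0])))
a=s["pixels"][234:304,330:400]; b=np.load("pics/scene3.npz")["pixels"][234:304,330:400]; g=np.load("pics/lid_scene.npz")["pixels"][234:304,330:400]
cv2.imwrite("pics/cmp.png",np.hstack([cv2.resize(i,None,fx=5.3,fy=8,interpolation=cv2.INTER_CUBIC)[:, :260] for i in(b,g,a)]))
```

```text
[0.0269552  0.00466014] 0.027355065706116854 9.808606106123772
```

View pics/cmp.png

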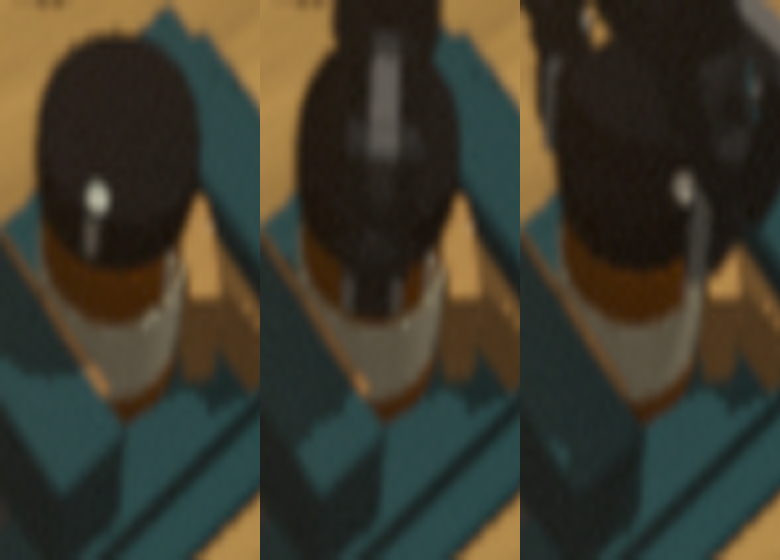

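Dot now at about +10° (turned 0.96 rad), jar mark still at (172,270) as before. I'll continue to alignment.

Run:
```python
from look import *
c=np.array([.5894,.1026]); phi=np.radians(-30); z=.0775-DZ+.0018
for tr in np.arange(1.04,1.241,.04):
    z+=.00007
    hit=arm.servo_line([*c,z],down(phi+tr),feed=.0003,stop_force=35)
    print(round(tr,2),hit,"M",arm.read_moment().round(3),"F",arm.read_wrist_force().round(1),"z %.4f"%arm.read_eef_pos()[2])
arm.wait(.3)
look("turn2",cams=("scene",)); print(arm.read_time_s(),arm.read_moment(),arm.read_wrist_force())
```

```text
1.04 False M [0.151 0.183 0.065] F [-0.8  1.9  6.7] z 0.0456
1.08 False M [0.122 0.214 0.094] F [-1.3  1.3  7.5] z 0.0457
1.12 False M [0.112 0.178 0.093] F [-0.7  0.8  6.9] z 0.0458
1.16 False M [0.198 0.181 0.025] F [-0.7  1.3  6.3] z 0.0458
1.2 False M [ 0.146  0.188 -0.006] F [-0.3  0.4  6.8] z 0.0458
1.24 False M [0.085 0.155 0.073] F [-0.8  0.6  6. ] z 0.0458
scene 305 234
25.3667 [0.14660752 0.11543816 0.06140682] [-0.34054143  0.68208876  5.98354542]
```

View pics/turn2_scene.png

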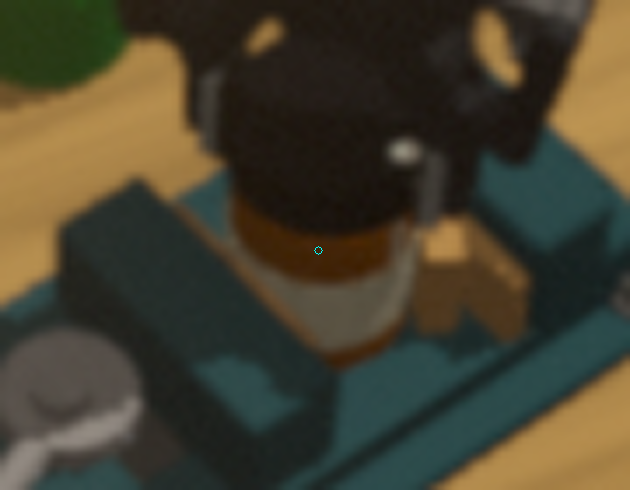

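Run:
```python
from h import *
s=dict(np.load("pics/turn2_scene.npz")); c=np.array([.5895,.1027])
p=onplane(s,305+404/7-.5,234+151/7-.5,.1165)[:2]-c; print(p,np.hypot(*p),np.degrees(np.arctan2(p[1],p[0])))
b=dict(np.load("pics/scene3.npz"))["pixels"]
cv2.imwrite("pics/cmp2.png",np.hstack([cv2.resize(i[245:290,345:375],None,fx=12,fy=12,interpolation=cv2.INTER_CUBIC) for i in(b,s["pixels"])]))
```

```text
[0.02552577 0.0098098 ] 0.02734588381653679 21.022252425315465
```

View pics/cmp2.png

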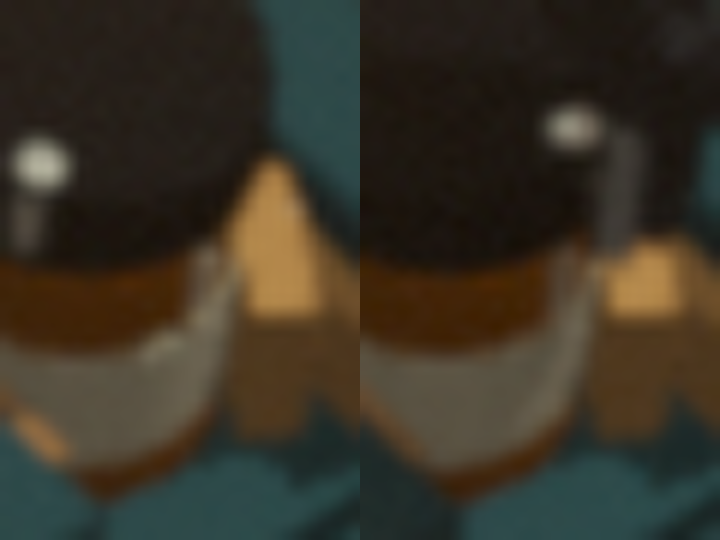

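The dot now stands above the jar mark (x≈215 vs 205), the jar mark has not moved, and the moment has fallen to about nothing. Lifting.

Run:
```python
from look import *
e=arm.read_eef_pos().copy(); print(e)
hit=arm.servo_line([.5894,.1026,e[2]+.008],feed=.02,stop_force=15); print(hit,arm.read_wrist_force().round(1),arm.read_eef_pos())
if not hit:
    hit=arm.servo_line([.5894,.1026,e[2]+.031],feed=.04,stop_force=15); print(hit,arm.read_wrist_force().round(1),arm.read_eef_pos(),arm.read_width())
arm.wait(.4); print(arm.read_time_s())
look("lift")
```

```text
[0.59046254 0.10277145 0.04577382]
False [ 0.1  0.2 -0.6] [0.58931719 0.10253952 0.05365235]
False [-0.4 -0.4 -0.3] [0.58926893 0.10261107 0.0768167 ] 0.05901685884715691
27.0917
scene 305 224
top 258 165
```

View pics/lift_scene.png

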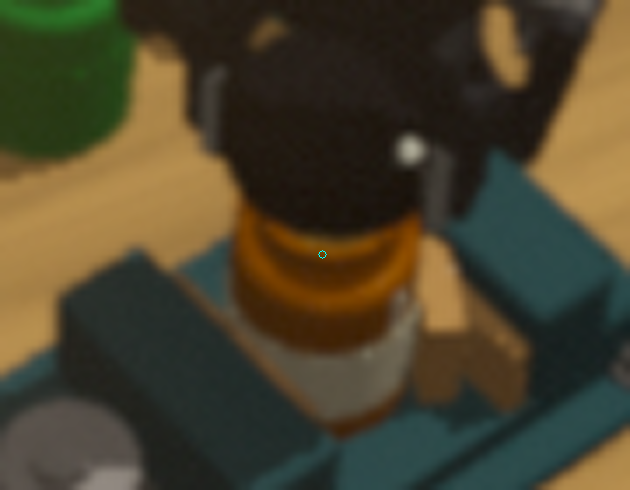

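Run:
```python
from h import *
s=dict(np.load("pics/lift_scene.npz")); c=np.array([.5895,.1027]); a=np.radians(22)
k=[305,224]
for z in(.138,.143,.148,.153): print("dot",z,(proj(s,[c[0]+.0255*np.cos(a),c[1]+.0255*np.sin(a),z])+.5-k)*7)
f=np.radians(-24)
for z in(.116,.121,.126,.131): print("rim",z,(proj(s,[c[0]+.031*np.cos(f),c[1]+.031*np.sin(f),z])+.5-k)*7)
print("mouth",(proj(s,[c[0]+.022*np.cos(f),c[1]+.022*np.sin(f),.1055])+.5-k)*7)
P=cloud(s); v0=224+90//7
m=(P[224+9:224+25,305+38:305+55]).reshape(-1,3); print(np.median(m[(m[:,2]>.11)],0), np.percentile(m[:,2],[10,50,90]))
t=dict(np.load("pics/top0.npz"));
```

```text
dot 0.138 [405.38353241 168.42764167]
dot 0.143 [406.66073188 157.03922015]
dot 0.148 [407.94685367 145.57238882]
dot 0.153 [409.24199319 134.02632088]
rim 0.116 [337.82038587 256.19636377]
rim 0.121 [338.85762474 245.18635074]
rim 0.126 [339.90204176 234.10117196]
rim 0.131 [340.9537129  222.94004226]
mouth [333.51755871 253.64343833]
[0.59367553 0.09654847 0.14615371] [0.14384344 0.14615371 0.14855404]
```

View pics/lift_top.png

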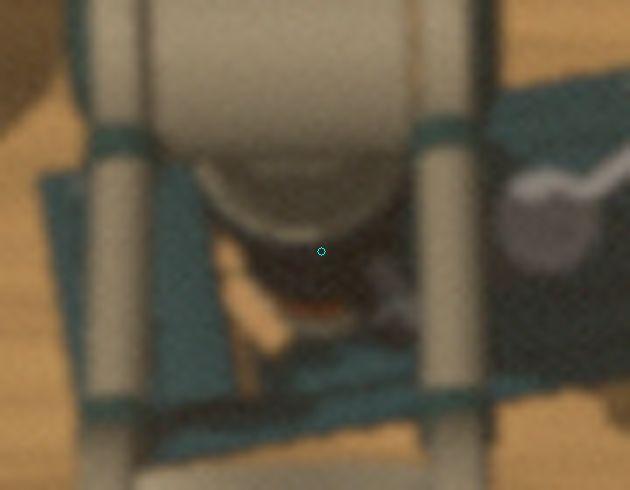

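Run:
```python
from rig import arm,close_job
print(arm.read_wrist_force(),arm.read_width(),arm.read_eef_pos(),abs(arm.read_qd()).max(),arm.read_time_s())
close_job()
```

```text
[-0.15213105  1.04864678 -0.65405348] 0.059264490480653804 [0.58937983 0.10259693 0.0766759 ] 0.0014653320786543248 27.1917
the job is handed in; nothing more can be done
```

The job is handed in at 27.2 s of the 48 s allowed. The gripper still holds the lid over the clamped jar. `close_job()` reports no verdict, so what follows is from my own readings and pictures.

**What I did:**
- **Lever:** I swung the cam lever along its arc until it stalled on its stop, at about 1.37 rad. The pad was then against the jar.
- **Lid:** I gripped the lid at 75 N and turned it 1.24 rad anticlockwise. The white dot then stood above the jar's mark and the moment had fallen to nearly nothing. I then lifted straight up 31 mm.

**Last checks:**
- **Clearance:** the camera puts the lid's rim about 20 mm above the mouth, and the lid sits over the jar with no visible tilt.
- **Hold:** the finger opening is 59 mm, the arm is at rest, and the side load is near zero.
- **Jar and lever:** the jar mark had not moved after the turn, and the lever still looked home in the last pictures.
- **Bystanders:** I never went near them, but I did not measure their positions again.

**What disagreed:**
- **Fingertip offset:** the real fingertips stand 35 mm short of the reported TCP. My first try at the knob closed on nothing because of this. A soft touch on the bench confirmed the offset, and I allowed for it from then on.
- **Turning moment:** I read only about 0.15 to 0.24 N m while turning, against the 0.4 to 0.55 stated. The dot turned about as far as the gripper, so the lid did not slip noticeably.
- **Camera mismatch:** the two cameras differed by 3 to 5 mm on the lid's position. I used a point between them, and the side load on gripping was only about 3 N.
- **Pad force:** I could not read it. I inferred it from the lever being home and the jar staying put.

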